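# Slide the slide box under the label reader

## Task

Push the flat blue slide box along the worktop, long way first, through the open mouth of the low label-reader bridge and under it, until the box is fully home: centred between the guide rails with its leading end flat against the stop bar. Only push it with the fingertips or the outside of the fingers: do not lift or tip the box or pick anything up, leave the things around it where they stand, and move clear of it at the end.

Things in the scene. Friction and masses are not known exactly. Their poses are not given: they have to be found in the camera images.
- slide_box: Loose shut flat box, dark blue, white label on the lid: 88 mm (its x) x 155 mm (its y) x 34 mm high, about 0.4 kg. Lip on the middle of its -x side, 30 mm long, 4 mm proud, 22 to 28 mm up. Origin: centre of underside; y along its length, z up. Starts before the reader's mouth, beside the lane's line and up to 0.6 rad askew, -y end towards the reader.
- reader: Fixed bridge: grey beam on two posts, white head on top. Origin: on the worktop under the beam's middle; +x is the way in (world -y, turned by -0.08 to +0.22 rad), y across the lane, z up. The lane's floor is the worktop. Beam x = -30 to +30 mm, underside 39 mm up, top 53 mm, head to 93 mm, feet to y = +-103 mm. Box home: its centre at x = -22.5 mm, trailing end at x = -100 mm.
- mouth (a point): Fixed point of the reader at the worktop, mid-lane, 63 mm before the origin (x = -63 mm): the outer end of the mouth, here about 140 mm wide between flares. The flares narrow to the two guide rails, 14 mm high and 108 mm apart (y = -54 to +54 mm), that run from x = -35 mm to the stop bar. Axes as the reader's.
- stop (a point): Fixed point of the reader at the worktop, mid-lane, on the near face of the pale metal stop bar (x = +55 mm), which is 24 mm high and spans the lane. The box's leading end must lie flat against this face. Axes as the reader's.
- vial_a: Loose amber glass vial with black cap, 24 mm across, 72 mm high, standing beyond the reader on the side away from the robot. Origin: centre of the underside. Leave alone.
- vial_b: Loose amber glass vial with black cap, 22 mm across, 70 mm high, near the first vial. Origin: centre of the underside. Leave alone.
- bottle: Loose clear bottle with blue screw cap, 56 mm across, 104 mm high, right of the vials. Origin: centre of the underside. Leave alone.
- timer: Loose white timer, 58 x 58 x 18 mm, lying to the left of the slide box. Origin: centre of the underside. Leave alone.
- beaker: Loose clear beaker, 64 mm across, 82 mm high, behind the slide box's start. Origin: centre of the underside. Leave alone.
- marker: Loose marker pen lying flat near the front right, 126 mm (its x) x 14 x 14 mm. Origin: centre of the underside. Leave alone.
Things that resemble listed ones, but are neither listed nor needed, are in the scene too. There is more than one size of the slide_box; the one meant has the size given above.

How it is judged:
By the outcome, as a careful person would: the job done as asked, in the order asked, and still so for the second after the job is handed in, with the robot touching nothing.
It also fails if it takes over 56 s, if anything falls off the work surface, if the arm or the gripper's body presses on something with over 40 N, if the wrist force passes 120 N, or if a joint passes its speed limit or range.

## Robot

A 7-joint arm with a two-finger parallel gripper is mounted at the origin on a cart in front of the work surface, level with it; the furniture and walls round the work are solid. World frame = base frame: x ahead of the robot, y to its left, z up, the work surface at z = 0. Lengths are in mm, angles in rad, forces in N, time in s.
With the tool pointing down it reaches from about 400 to 850 mm from the base axis. Payload 4.5 kg.
Tool frame: the origin (TCP) lies at the very end of the fingers, on their centre line; the grasp point (between the pads) lies 19 mm behind it; z points along the fingers, x is the direction in which the jaws open and shut, and the axes are right-handed (so a half turn about z gives the same grasp; the last joint's range is limited). The gripper opens to 85 mm and grips with 20 to 120 N. Pads are 22 mm wide; open, the fingers measure 114 mm over their backs; the gripper's body (76 mm by 85 mm) begins 54 mm behind the grasp point. The pads swing forward as they close: fully open they stand 13 mm farther back than shut.
Start: joints at [-1.143, 0.689, -0.195, 1.565, 0.157, 0.902, -0.215], TCP at [239.796, 577.193, 231.317] pointing down, gripper open.
Joint ranges: [-3.01, 3.01], [-0.46, 2.08], [-1.47, 1.51], [0.13, 2.56], [-1, 4.14], [0.04, 2.09], [-2.66, 2.66]. Speed limits (rad/s): [2.57, 2.57, 3.14, 3.14, 3.14, 3.14, 3.14].

## Interface

Orientations are given as a unit quaternion [w, x, y, z].
In Python, from rig import readout, read_camera, camera_params, job, recognise, place_of gives the robot as it stands.
- The arm moves only by the shell command python3 -m inch 'ROWS' [OPENING]. ROWS is JSON, a list of rows, each a list of 2 entries, a list of its own where there are three numbers: the shift along the tool's x, y, z in mm, then the turn, a rotation vector about the tool's x, y, z in rad. In form: [[[dx, dy, dz], [ax, ay, az]], ...]. A call has 1 to 12 rows; each row is the pose to reach, as a shift and turn from the pose commanded when the call began, along the tool's axes at that moment; what a row does not reach only later rows make up. A row lasts 1/10 s, in which the tool goes at most 50 mm and 8.59 degrees, less where a joint would pass 70% of its speed; a pose out of reach is approached as far as the arm can. A call with a gripper value outside its range is refused whole. OPENING is the closure, from -1 (fully open) to 1 (shut), set as the call begins (- or left out, the last holds). The fingers move at their own pace and stop on an object; the grip force is fixed at half the most. Time passes only in rows, so rows that repeat a pose let the fingers close. It gives the time, the measured TCP pose, the force and the opening at its end, in the units of the state.
- readout.sense(): the state, without advancing time (a new reading comes with each control period).
- read_camera(name): name is "side" or "top" or "wrist"; returns the picture (480x640x3 uint8, red, green, blue); there is no depth.
- camera_params(name): a dict with "K" (3x3 intrinsics, pixels), "view" (4x4, takes a point from world to camera coordinates); the wrist camera has in their place "mount" (4x4, takes a point from camera to tool coordinates, whose origin is the TCP and whose axes are the tool frame's). Camera axes: x right, y down, z forward; pixel columns grow to the right and rows downward; lengths in mm; the calibration is good to about 2 mm. A picture is of the moment at which its call begins: read the wrist's pose just before it. camera_params takes no time and is no camera call.
- job.job_done(): hands the job in, once; it reports no verdict.
Trained networks look in the newest picture that a camera, given by its name, has taken for a name from the list of things; names that differ only in an ending like _2 or _b are one class to them, and where a whole thing is asked for, a point or a joint stands for the part that bears it (a point fixed in the world has none). Each returns a list of dicts, best first, with "conf" (0 to 1); they miss things now and then, are a little off and sometimes report something else, mostly with a low value. They report only what shows in the picture. A call takes as long as a camera call. They do not tell look-alikes from the thing itself.
- recognise(camera, label): "at" ([x, y, z] in mm, in world coordinates, good to about 4 mm: the middle of the surface that is visible of it).
- place_of(camera, label): "at" ([x, y, z] in mm, in world coordinates, good to about 4 mm: a listed point, or the origin of a listed thing).
The state is a dict: "time_s": time; "joint_pos": joint angles; "dq": joint speeds; "joint_efforts": joint torques, N m; "ee_pos": TCP position; "ee_rot": TCP orientation; "ft_force": force on the tool from outside, world axes, zero at the start; "torque": the same for the moment, N m; "grip_width": opening from 0.0 (shut) to 1.0 (fully open).
Only numpy, scipy, OpenCV 4.12 (cv2) and the standard library are available. Lean on these libraries where they do the work, as an engineer would, in place of code of your own. Each camera call takes 0.05 s, during which the arm holds its last target. There are 200 camera calls.

## Working session

There is one attempt and no reset: what is moved stays moved. The work goes in short steps, Python scripts to look and compute and a shell command to move; the robot and the scene stay as the last step left them, time stands still between calls to the robot, and variables do not carry over. Pictures are saved under pics/ and viewed, about 8 in all and at most 12, crops included, and the job is handed in when it is done.

```bash
mkdir -p pics; ls
python3 - <<'E'
from rig import readout, read_camera, camera_params, recognise, place_of
import cv2
s=readout.sense(); print(s['time_s'],s['ee_pos'],s['ee_rot'],s['grip_width'])
for c in ['top','side']:
    im=read_camera(c); cv2.imwrite(f'pics/{c}0.png',im[:,:,::-1])
    p=camera_params(c); print(c,p['K'],p['view'])
    for n in ['slide_box','reader','mouth','stop','vial_a','bottle','timer','beaker','marker']:
        print(c,n,[(d['at'],round(d['conf'],2)) for d in place_of(c,n)])
print(readout.sense()['time_s'])
E
```

```text
pics
0.0 [239.57440954 576.52602133 230.46533924] [ 5.82652771e-04  8.31736162e-01  5.55170282e-01 -7.58968533e-04] 1.0004673068074355
top [[531.84111289   0.         322.8933355 ]
 [  0.         531.84111289 239.06675945]
 [  0.           0.           1.        ]] [[ 2.51811571e-02 -9.99517101e-01  1.82064064e-02 -6.00086261e+01]
 [-9.96738608e-01 -2.64995719e-02 -7.62228269e-02  5.98446406e+02]
 [ 7.66684810e-02 -1.62276492e-02 -9.96924575e-01  1.33902288e+03]
 [ 0.00000000e+00  0.00000000e+00  0.00000000e+00  1.00000000e+00]]
top slide_box [([541.7, 24.6, 1.4], 0.82), ([516.4, 241.8, 0.6], 0.66)]
top reader [([538.1, -226.9, -0.8], 0.57)]
top mouth [([541.3, -282.1, -0.9], 0.52)]
top stop [([538.2, -281.7, -0.6], 0.63)]
top vial_a [([725.4, -149.2, 0.2], 0.6), ([743.4, -211.1, -0.8], 0.44)]
top bottle [([731.9, -330.4, 1.2], 0.75), ([442.8, 354.7, 1.0], 0.45)]
top timer [([743.3, -212.2, 0.1], 0.6), ([725.0, -151.1, 0.1], 0.41)]
top beaker [([787.3, 45.6, 1.6], 0.94)]
top marker [([441.4, -415.9, -2.2], 0.48)]
side [[542.28631331   0.         316.97735129]
 [  0.         542.28631331 238.24376322]
 [  0.           0.           1.        ]] [[ 9.88562276e-01 -1.49997192e-01 -1.56674159e-02 -6.17206517e+02]
 [-8.78269462e-02 -4.88127322e-01 -8.68342182e-01  8.00935708e+01]
 [ 1.22601195e-01  8.59786345e-01 -4.95718052e-01  1.32793037e+03]
 [ 0.00000000e+00  0.00000000e+00  0.00000000e+00  1.00000000e+00]]
side slide_box [([538.4, 23.6, -1.1], 0.86), ([519.7, 244.8, 2.2], 0.59)]
side reader [([542.2, -231.8, -4.1], 0.58)]
side mouth []
side stop [([539.6, -285.8, -0.3], 0.8)]
side vial_a [([725.2, -148.8, -3.0], 0.58)]
side bottle [([732.1, -341.0, -2.0], 0.84)]
side timer [([444.4, 353.3, -0.3], 0.77)]
side beaker [([787.7, 42.3, 0.9], 0.69)]
side marker [([445.8, -417.4, -0.0], 0.94), ([542.4, 21.9, 0.8], 0.73)]
1.0
```

View pics/top0.png

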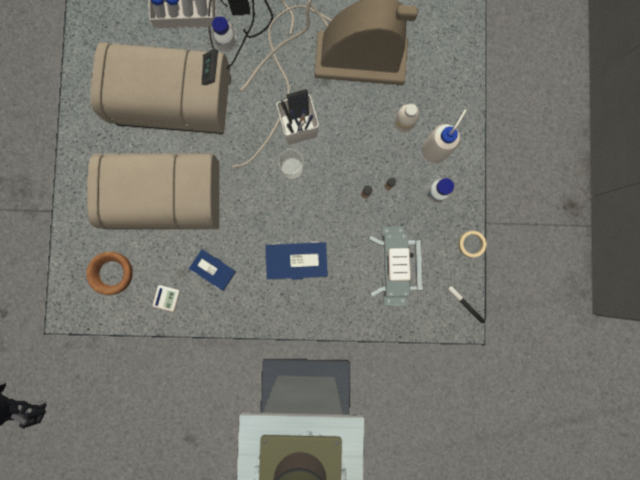

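View pics/side0.png

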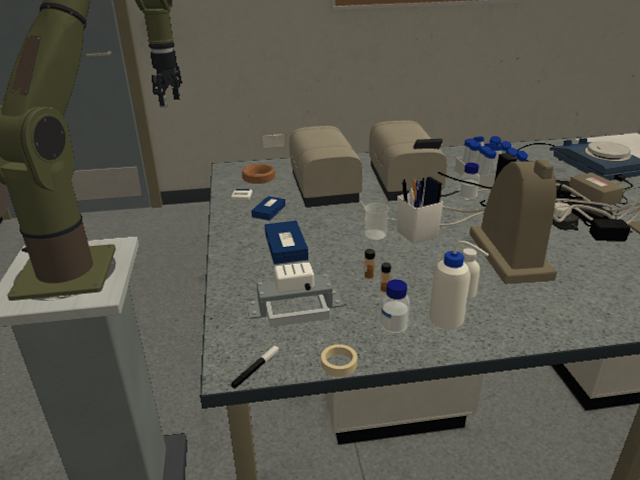

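The top view shows the large blue box at about px (296,260), the reader with its white head at (399,264), and its stop bar on the right at (419,265). The small look-alike box is at (212,269). The side view agrees.

```bash
cat > h.py <<'E'
import numpy as np, cv2
from rig import camera_params
def back(c,uv,z):
    p=camera_params(c);K=np.array(p['K']);V=np.array(p['view'])
    R,t=V[:3,:3],V[:3,3];o=-R.T@t
    d=R.T@np.linalg.inv(K)@np.array([uv[0],uv[1],1.]);return (o+d*(z-o[2])/d[2])[:2]
def proj(c,P):
    p=camera_params(c);V=np.array(p['view']);q=V[:3,:3]@np.array(P)+V[:3,3];q=np.array(p['K'])@q;return q[:2]/q[2]
def box(im,c='top',roi=(240,380,225,300),z=34):
    # lid + visible side: fit the outline of blue+label
    x0,x1,y0,y1=roi;h=cv2.cvtColor(im[y0:y1,x0:x1],cv2.COLOR_RGB2HSV)
    m=((h[...,0]>100)&(h[...,0]<130)&(h[...,1]>110)).astype(np.uint8)
    cs,_=cv2.findContours(m,cv2.RETR_EXTERNAL,cv2.CHAIN_APPROX_NONE)
    k=max(cs,key=cv2.contourArea).reshape(-1,2)+[x0,y0]
    w=np.array([back(c,q,z) for q in k],np.float32)
    return cv2.minAreaRect(w)
E
python3 - <<'E'
from h import *
im=cv2.imread('pics/top0.png')[:,:,::-1].copy()
print(box(im), box(im,roi=(180,240,240,300)))
cr=im[215:315,255:435]; cv2.imwrite('pics/c1.png',cv2.resize(cr,None,fx=4.4,fy=4.4,interpolation=cv2.INTER_CUBIC)[:,:,::-1])
E
```

```text
((541.9163818359375, 21.95549774169922), (86.52727508544922, 150.04666137695312), 4.010873317718506) ((515.017333984375, 233.12986755371094), (100.0020980834961, 56.81441879272461), 58.01988220214844)
```

View pics/c1.png

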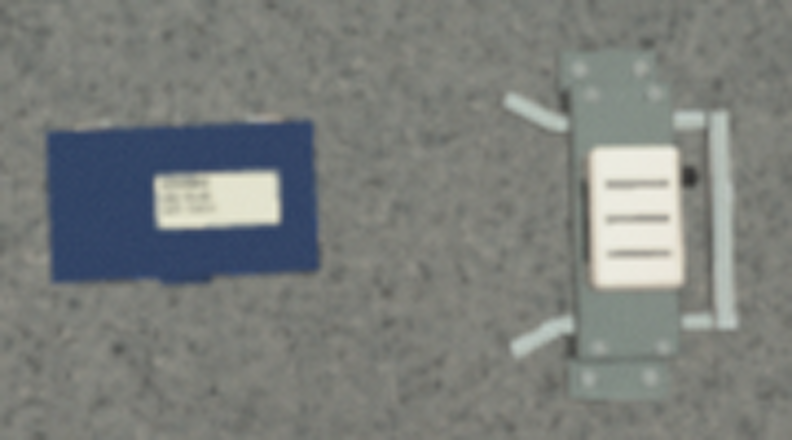

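Run:
```python
from h import *
f=lambda u,v,z: back('top',(255+u/4.4-.4,215+v/4.4-.4),z)
for n,a,b,z in [('rail',(690,120),(697,321),14),('bar',(718,112),(726,328),24),('barR',(727,112),(737,327),24),('barL0',(709,112),(716,328),0),('flare',(507,98),(517,350),14),('foot',(606,53),(617,399),3),('footL',(559,55),(570,398),3),('beamL',(572,95),(578,350),53),('beamR',(675,145),(679,350),53)]:
    A=f(*a,z);B=f(*b,z);d=A-B; print(n,A.round(1),B.round(1),'mid',((A+B)/2).round(1),'len',np.hypot(*d).round(1),'yaw',np.arctan2(d[1],d[0]).round(3))
```

```text
rail [ 599.3 -273.7] [ 481.8 -279.3] mid [ 540.5 -276.5] len 117.7 yaw 0.047
bar [ 603.7 -288.2] [ 478.2 -294.3] mid [ 541.  -291.3] len 125.6 yaw 0.049
barR [ 603.8 -293.5] [ 479.  -300.7] mid [ 541.4 -297.1] len 125.1 yaw 0.058
barL0 [ 605.5 -287.6] [ 477.8 -293.2] mid [ 541.6 -290.4] len 127.8 yaw 0.044
flare [ 609.4 -165.8] [ 462.3 -174.3] mid [ 535.9 -170.1] len 147.4 yaw 0.058
foot [ 638.7 -225.3] [ 434.9 -234.8] mid [ 536.8 -230.1] len 204.0 yaw 0.047
footL [ 636.8 -197.4] [ 434.8 -207.2] mid [ 535.8 -202.3] len 202.2 yaw 0.049
beamL [ 608.9 -198.8] [ 464.1 -204.6] mid [ 536.5 -201.7] len 144.9 yaw 0.04
beamR [ 581.8 -258.2] [ 465.5 -261.9] mid [ 523.7 -260.1] len 116.4 yaw 0.032
```

```bash
cat >> h.py <<'E'
from scipy.spatial.transform import Rotation as Ro
from rig import readout
def to(x,y,z,yaw):
    s=readout.sense();q=s['ee_rot'];R=Ro.from_quat([q[1],q[2],q[3],q[0]])
    T=Ro.from_matrix(np.array([[np.cos(yaw),np.sin(yaw),0],[np.sin(yaw),-np.cos(yaw),0],[0,0,-1]]))
    print('shift',(R.inv().apply(np.array([x,y,z])-s['ee_pos'])).round(1),'turn',(R.inv()*T).as_rotvec().round(4),'t',round(s['time_s'],2))
E
python3 -c "
from h import *
to(534,145,140,.06)"
```

```text
shift [-286.3  437.5   91.3] turn [-1.0000e-04 -1.0000e-04  1.1171e+00] t 1.0
```

```bash
python3 -m inch '[[[-26,40,8],[0,0,0.1]],[[-52,80,17],[0,0,0.2]],[[-78,119,25],[0,0,0.3]],[[-104,159,33],[0,0,0.41]],[[-130,199,42],[0,0,0.51]],[[-156,239,50],[0,0,0.61]],[[-182,278,58],[0,0,0.71]],[[-208,318,66],[0,0,0.81]],[[-234,358,75],[0,0,0.91]],[[-260,398,83],[0,0,1.02]],[[-286,437,91],[0,0,1.117]],[[-286,437,91],[0,0,1.117]]]' 0; python3 -c "
from h import *
to(534,145,140,.06)"
```

```text
time_s: 2.2
ee_pos: [537.5, 136.6, 139.7]
ee_rot: [0.003, 1.0, 0.023, 0.001]
ft_force: [0.2, -0.4, 0.0]
grip_width: 0.499
shift [-3.1 -8.6 -0.3] turn [ 0.0059 -0.0026 -0.0138] t 2.2
```

```bash
python3 -m inch '[[[0,0,0],[0,0,0]],[[0,0,0],[0,0,0]],[[0,0,0],[0,0,0]]]'
python3 - <<'E'
from h import *
from rig import read_camera
to(534,145,10,.06)
w=read_camera('wrist'); t=read_camera('top')
print(box(t))
cv2.imwrite('pics/w1.png',w[:,:,::-1])
E
```

```text
time_s: 2.5
ee_pos: [532.9, 147.5, 140.5]
ee_rot: [-0.001, 0.999, 0.032, -0.0]
ft_force: [-0.0, 0.8, -0.7]
grip_width: 0.502
shift [  1.    2.8 130.5] turn [-0.0014  0.0002  0.0035] t 2.5
((541.9163818359375, 21.95549774169922), (86.52727508544922, 150.04666137695312), 4.010873317718506)
```

View pics/w1.png

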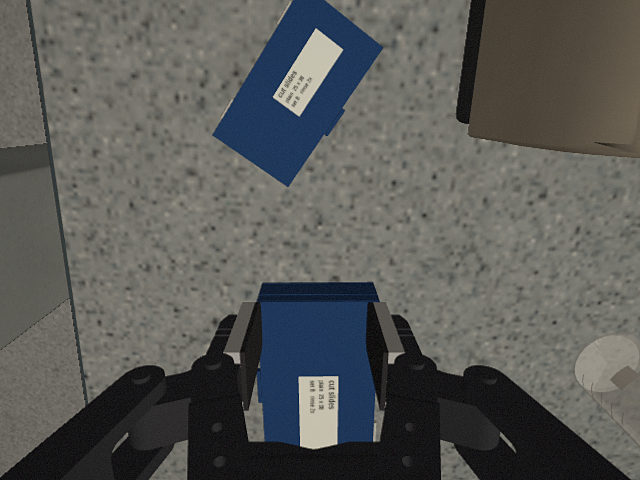

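The wrist view shows the box below the fingers, with its trailing face along row ~283 (columns 262–377). The small look-alike is at the top. I'll back-project that edge.

Run:
```python
from h import *
p=camera_params('wrist');K=np.array(p['K']);M=np.array(p['mount'])
s=readout.sense();q=s['ee_rot'];R=Ro.from_quat([q[1],q[2],q[3],q[0]]).as_matrix();e=np.array(s['ee_pos'])
def b(u,v,z):
    o=R@M[:3,3]+e;d=R@M[:3,:3]@np.linalg.inv(K)@[u,v,1];return (o+d*(z-o[2])/d[2]).round(1)
print(b(262,283,0),b(377,283,0),b(260,283,34),b(377,283,34),b(260,301,34),b(380,301,34))
print((R@M[:3,3]+e).round(0))
to(534,142,10,.06)
```

```text
[495.5  95.9   0. ] [586.2 101.7   0. ] [498.  111.5  34. ] [579.2 116.7  34. ] [498.3  97.6  34. ] [582.9 103.   34. ]
[528. 226. 283.]
shift [  0.6   5.2 130.5] turn [-0.0009 -0.      0.0028] t 2.6
```

```bash
python3 -m inch '[[[1,1,40],[0,0,0]],[[4,3,80],[0,0,0]],[[4,5,110],[0,0,-0.005]],[[4,5,126],[0,0,-0.005]],[[4,5,130],[0,0,-0.005]],[[4,5,130],[0,0,-0.005]],[[4,5,130],[0,0,-0.005]]]'; python3 -c "
from h import *
to(537.8,116,10,.067)"
```

```text
time_s: 3.3
ee_pos: [538.9, 141.2, 11.7]
ee_rot: [-0.0, 0.999, 0.033, 0.001]
ft_force: [-0.0, 0.3, 0.0]
grip_width: 0.496
shift [-2.7 25.1  1.6] turn [-0.0007 -0.0024 -0.0017] t 3.3
```

```bash
python3 -m inch '[[[-1,8,0],[0,0,0]],[[-2,16,1],[0,0,0]],[[-3,22,1],[0,0,0]],[[-3,25,1],[0,0,0]],[[-3,28,1],[0,0,0]],[[-3,31,1],[0,0,0]],[[-3,34,1],[0,0,0]],[[-3,34,1],[0,0,0]],[[-3,34,1],[0,0,0]]]'
python3 - <<'E'
from h import *
from rig import read_camera
to(526,-1.6,10,.049)
print(box(read_camera('top')))
E
```

```text
time_s: 4.2
ee_pos: [537.5, 106.8, 9.4]
ee_rot: [-0.0, 0.999, 0.033, 0.0]
ft_force: [-0.5, 1.8, 1.5]
grip_width: 0.501
shift [-18.5 107.4  -0.7] turn [-0.0004 -0.0007  0.0164] t 4.2
((542.6585083007812, 12.507919311523438), (87.0131607055664, 142.89146423339844), 4.536106109619141)
```

```bash
python3 -m inch '[[[-1,6,0],[0,0,0.001]],[[-2,12,0],[0,0,0.002]],[[-3,18,0],[0,0,0.003]],[[-4,24,0],[0,0,0.004]],[[-5,30,0],[0,0,0.005]],[[-6,36,0],[0,0,0.006]],[[-7,42,0],[0,0,0.007]],[[-8,48,0],[0,0,0.008]],[[-9,54,0],[0,0,0.009]],[[-10,60,0],[0,0,0.01]],[[-10,60,0],[0,0,0.01]],[[-10,60,0],[0,0,0.01]]]'
python3 - <<'E'
from h import *
from rig import read_camera
to(526,-1.6,10,.049)
t=read_camera('top');print(box(t,roi=(240,385,225,300)))
cv2.imwrite('pics/t2.png',cv2.resize(t[205:325,255:435],None,fx=4.4,fy=4.4,interpolation=cv2.INTER_CUBIC)[:,:,::-1])
E
```

```text
time_s: 5.45
ee_pos: [530.4, 44.6, 9.1]
ee_rot: [0.001, 1.0, 0.027, -0.001]
ft_force: [0.5, 0.2, 0.0]
grip_width: 0.502
shift [-6.9 45.9 -0.9] turn [0.0014 0.0014 0.0045] t 5.45
((534.577392578125, -58.073516845703125), (87.51691436767578, 127.41751861572266), 3.554824113845825)
```

View pics/t2.png

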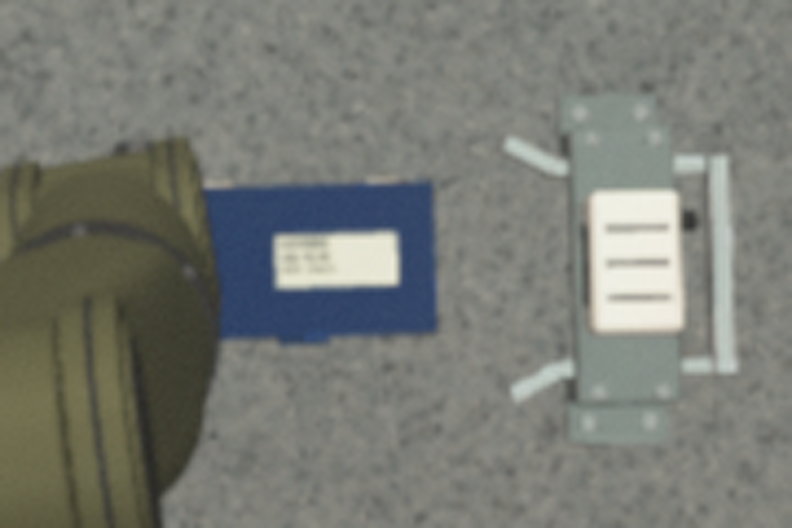

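The box is following the gripper. Its leading end runs from (434,183) to (437,331) in the crop, and it is nearly aligned with the mouth.

```bash
cat >> h.py <<'E'
f=lambda u,v,z: back('top',(255+u/4.4-.4,205+v/4.4-.4),z)
th=.049;O=np.array([537.3,-230.]);D=np.array([np.sin(th),-np.cos(th)]);L=np.array([np.cos(th),np.sin(th)])
def lane(p): p=np.array(p)-O;return (p@D).round(1),(p@L).round(1)
E
python3 - <<'E'
from h import *
A=f(434,183,34);B=f(437,331,34);print(A,B,np.hypot(*(A-B)),'lead',lane((A+B)/2))
d=A-B;print('yaw end',np.arctan2(d[1],d[0]))
C=f(228,189,34);E=f(228,337,34);print('mid back',lane((C+E)/2), 'sides yaw',-np.arctan2(*(C-A)),-np.arctan2(*(E-B)))
print('rails',lane(f(690,164,14)),lane(f(697,365,14)),'flares',lane(f(507,142,14)),lane(f(517,394,14)))
E
```

```text
[ 582.87834805 -121.89455589] [ 497.69511784 -125.39659192] 85.25518732480093 lead (np.float64(-106.1), np.float64(8.2))
yaw end 0.04108866257926708
mid back (np.float64(-225.7), np.float64(7.5)) sides yaw 0.05546813922038117 0.05376240997226515
rails (np.float64(46.7), np.float64(59.8)) (np.float64(46.5), np.float64(-57.9)) flares (np.float64(-60.6), np.float64(75.2)) (np.float64(-59.3), np.float64(-72.2))
```

```bash
python3 -m inch '[[[-1,6,0],[0,0,0.001]],[[-2,12,0],[0,0,0.001]],[[-3,18,0],[0,0,0.002]],[[-4,24,0],[0,0,0.003]],[[-4.7,30,0],[0,0,0.004]],[[-5.5,36,0],[0,0,0.004]],[[-6,42,0],[0,0,0.004]],[[-6.5,48,0],[0,0,0.004]],[[-7,54,0],[0,0,0.004]],[[-7,60,0],[0,0,0.004]],[[-7,60,0],[0,0,0.004]],[[-7,60,0],[0,0,0.004]]]'
python3 - <<'E'
from h import *
from rig import read_camera
to(531.9,-119,10,.049)
t=read_camera('top')
cv2.imwrite('pics/t3.png',cv2.resize(t[205:325,255:435],None,fx=4.4,fy=4.4,interpolation=cv2.INTER_CUBIC)[:,:,::-1])
E
```

```text
time_s: 6.7
ee_pos: [527.4, -14.9, 9.4]
ee_rot: [0.0, 1.0, 0.025, 0.0]
ft_force: [-0.3, -0.6, 0.0]
grip_width: 0.503
shift [ -0.8 104.2  -0.6] turn [ 0.0004 -0.0001  0.0013] t 6.7
```

View pics/t3.png

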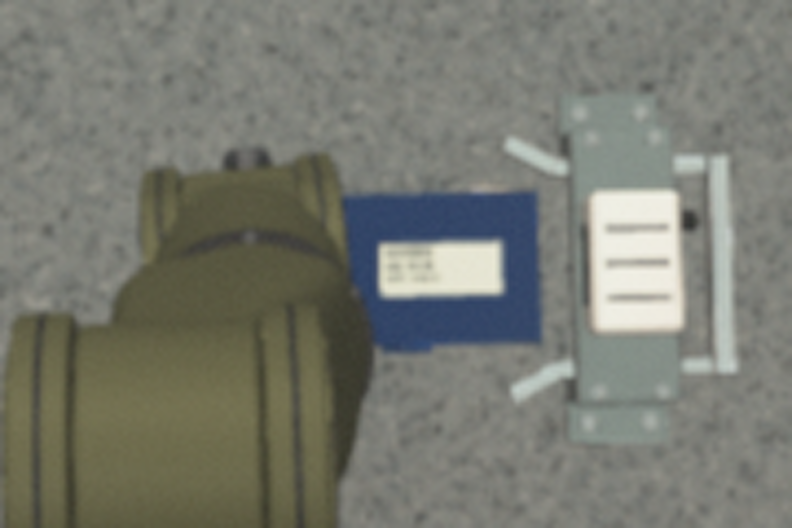

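The leading end is now inside the mouth, from (537,192) to (540,342), midway between the flares.

Run:
```python
from h import *
A=f(537,192,34);B=f(540,342,34);print('lead',lane((A+B)/2),np.hypot(*(A-B)))
C=f(378,196,34);E=f(378,347,34);print('sides yaw',-np.arctan2(*(C-A)),-np.arctan2(*(E-B)), 'back',lane((C+E)/2))
```

```text
lead (np.float64(-46.8), np.float64(1.1)) 86.41616516687415
sides yaw 0.05140063859478056 0.0557834472103819 back (np.float64(-139.5), np.float64(0.6))
```

```bash
python3 -m inch '[[[0,6,0],[0,0,0.001]],[[0,12,0],[0,0,0.001]],[[0,18,0],[0,0,0.001]],[[0,24,0],[0,0,0.001]],[[0,31,0],[0,0,0.001]],[[0,38,0],[0,0,0.001]],[[0,45,0],[0,0,0.001]],[[0,52,0],[0,0,0.001]],[[0,59,0],[0,0,0.001]],[[0,66,0],[0,0,0.001]],[[0,73,0],[0,0,0.001]],[[0,80,0],[0,0,0.001]]]'; python3 -m inch '[[[0,4,0],[0,0,0]],[[0,8,0],[0,0,0]],[[0,11,0],[0,0,0]],[[0,13,0],[0,0,0]],[[0,14,0],[0,0,0]],[[0,15,0],[0,0,0]],[[0,15,0],[0,0,0]]]'
```

```text
time_s: 7.95
ee_pos: [531.4, -94.7, 9.3]
ee_rot: [-0.0, 1.0, 0.025, 0.0]
ft_force: [-0.3, 2.7, 2.0]
grip_width: 0.5
time_s: 8.65
ee_pos: [532.2, -109.1, 9.3]
ee_rot: [-0.0, 1.0, 0.025, 0.0]
ft_force: [-0.7, 2.1, 1.7]
grip_width: 0.497
```

Run:
```python
from h import *
from rig import read_camera
to(531.9,-119,10,.049); print(readout.sense()['ft_force'],lane(readout.sense()['ee_pos'][:2]))
t=read_camera('top')
cv2.imwrite('pics/t4.png',cv2.resize(t[205:325,255:435],None,fx=4.4,fy=4.4,interpolation=cv2.INTER_CUBIC)[:,:,::-1])
```

```text
shift [-0.8  9.9 -0.7] turn [-0.0001 -0.      0.0012] t 8.65
[-0.68192145  2.14709187  1.66598719] (np.float64(-121.0), np.float64(0.8))
```

View pics/t4.png

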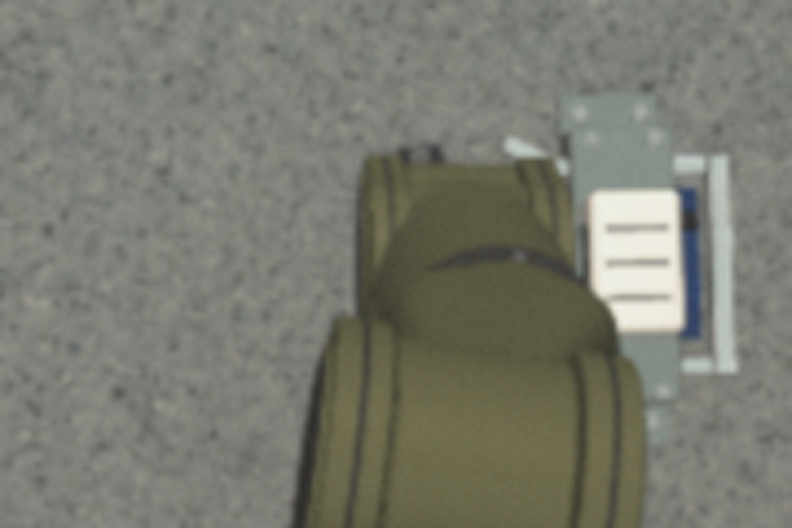

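The box is under the beam and its leading edge at column ~699 is a little short of the stop bar at ~710. It is still centred between the rails. I'll continue slowly until it touches.

```bash
python3 -m inch '[[[0,2,0],[0,0,0]],[[0,4,0],[0,0,0]],[[0,6,0],[0,0,0]],[[0,7,0],[0,0,0]],[[0,8,0],[0,0,0]],[[0,8,0],[0,0,0]]]'|grep -E 'pos|force'; for i in 1 2; do :; done; python3 -m inch '[[[0,1,0],[0,0,0]],[[0,2,0],[0,0,0]],[[0,2,0],[0,0,0]]]'|grep -E 'pos|force'
```

```text
ee_pos: [532.6, -117.5, 9.3]
ft_force: [0.2, 1.3, 2.5]
ee_pos: [532.6, -118.1, 9.3]
ft_force: [0.4, 4.4, 3.7]
```

```bash
python3 -m inch '[[[0,1,0],[0,0,0]],[[0,2,0],[0,0,0]],[[0,2,0],[0,0,0]]]'|grep -E 'pos|rot|force'; python3 -m inch '[[[0,1,0],[0,0,0]],[[0,2,0],[0,0,0]],[[0,2,0],[0,0,0]]]'|grep -E 'time|pos|rot|force'
```

```text
ee_pos: [532.6, -118.1, 9.3]
ee_rot: [-0.002, 1.0, 0.026, -0.0]
ft_force: [-0.6, 9.1, 3.2]
time_s: 10.2
ee_pos: [532.6, -118.1, 9.3]
ee_rot: [-0.003, 1.0, 0.027, -0.001]
ft_force: [-0.9, 12.1, 6.4]
```

The push has stalled at y = -118.1 with rising force, so the box is against the stop. Now I'll back off and clear the view.

```bash
python3 -m inch '[[[0,-3,0],[0,0,0]],[[0,-6,0],[0,0,0]],[[0,-12,0],[0,0,0]],[[0,-25,0],[0,0,0]],[[0,-45,-5],[0,0,0]],[[0,-70,-30],[0,0,0]],[[0,-100,-70],[0,0,0]],[[0,-140,-100],[0,0,0]],[[0,-185,-120],[0,0,0]],[[0,-230,-140],[0,0,0]],[[0,-270,-140],[0,0,0]],[[0,-270,-140],[0,0,0]]]'
python3 - <<'E'
from h import *
from rig import read_camera,place_of
t=read_camera('top');s=read_camera('side')
a=cv2.resize(t[205:325,315:435],None,fx=4.4,fy=4.4,interpolation=cv2.INTER_CUBIC)[:,:,::-1]
b=cv2.resize(s[220:340,230:350],None,fx=4.4,fy=4.4,interpolation=cv2.INTER_CUBIC)[:,:,::-1]
cv2.imwrite('pics/t5.png',a);cv2.imwrite('pics/s5.png',b)
for c in('top','side'):
  for n in('slide_box','stop','vial_a','bottle','beaker','timer','marker'):print(c,n,[(d['at'],round(d['conf'],2)) for d in place_of(c,n)])
E
```

```text
time_s: 11.4
ee_pos: [518.6, 155.9, 150.0]
ee_rot: [-0.003, 1.0, 0.031, 0.001]
ft_force: [-0.6, 0.4, -0.8]
grip_width: 0.499
top slide_box [([537.2, -203.1, -2.0], 0.91)]
top stop [([539.8, -280.8, 1.4], 0.57)]
top vial_a [([727.0, -151.9, -0.4], 0.5), ([744.4, -210.9, 2.7], 0.44)]
top bottle [([730.5, -332.0, 4.0], 0.91)]
top beaker [([786.4, 46.9, 1.8], 0.92)]
top timer [([443.4, 355.4, -2.1], 0.67)]
top marker [([444.1, -415.5, -0.8], 0.47)]
side slide_box [([516.2, 241.1, 4.1], 0.91), ([535.1, -208.7, 0.4], 0.58)]
side stop [([538.4, -284.6, 1.5], 0.84)]
side vial_a [([722.7, -147.0, -2.8], 0.74), ([746.9, -210.8, 2.8], 0.57)]
side bottle [([732.0, -341.7, -2.0], 0.58)]
side beaker [([790.4, 41.3, 2.5], 0.84)]
side timer [([444.1, 350.3, -1.2], 0.76)]
side marker [([442.6, -416.6, -0.5], 0.62), ([723.8, -147.6, -2.3], 0.2)]
```

View pics/t5.png

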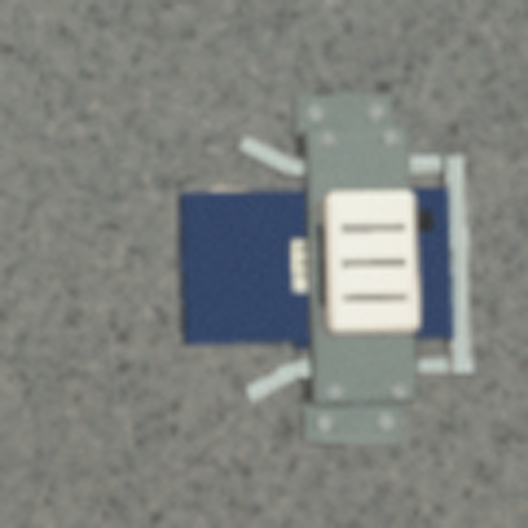

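View pics/s5.png

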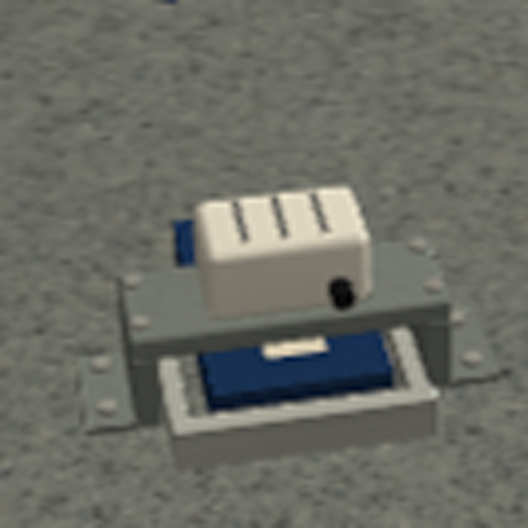

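Both views show the box under the beam with its leading end at the bar and roughly equal gaps to the rails. I'll check the numbers.

Run:
```python
from h import *
f=lambda u,v,z: back('top',(315+u/4.4-.4,205+v/4.4-.4),z)
A=f(181,195,34);B=f(185,343,34);d=A-B
print('trail',lane((A+B)/2),'yaw',np.arctan2(d[1],d[0]))
C=f(306,190,34);E=f(308,345,34)
print('sides',-np.arctan2(*(A-C)),-np.arctan2(*(B-E)),lane(C),lane(E))
p=lambda r,l: lane(f(*r,l))
print('rails',p((425,163),14),p((433,366),14),'lead',p((446,189),34),p((452,339),34),'barnear', p((447,160),24),p((455,372),24))
# side-view: predicted pixels of bar near top edge and box leading edges if home
for n,P in [('bar',(55,50,24)),('bar',(55,-50,24)),('lid',(55,44,34)),('lid',(55,-44,34)),('box24',(55,44,24)),('box24',(55,-44,24))]:
    w=O+D*P[0]+L*(P[1]+1.1);q=(proj('side',(*w,P[2]))-[230,220]+.4)*4.4;print(n,q.round(0))
```

```text
trail (np.float64(-99.6), np.float64(1.1)) yaw 0.04749237153420579
sides 0.06621896481568701 0.008907129922756237 (np.float64(-27.2), np.float64(45.0)) (np.float64(-28.9), np.float64(-44.3))
rails (np.float64(46.2), np.float64(60.4)) (np.float64(46.5), np.float64(-58.5)) lead (np.float64(54.1), np.float64(43.7)) (np.float64(54.3), np.float64(-42.9)) barnear (np.float64(57.2), np.float64(61.2)) (np.float64(57.3), np.float64(-62.0))
bar [403. 384.]
bar [197. 412.]
lid [391. 369.]
lid [208. 394.]
box24 [391. 386.]
box24 [209. 411.]
```

```bash
python3 -c "
from rig import job
print(job.job_done())"
```

```text
the job is handed in; nothing more can be done
None
```

The slide box is home under the label reader, and I handed the job in at about 12 s of the 56 s allowed. I pushed it from its trailing end with both fingertips of the half-open gripper. On the way to the mouth I steered it about 15 mm sideways onto the lane line, then pushed straight until it stalled at the stop bar. The wrist force there was about 12 N. I then backed the arm off and raised it clear.

**Last checks, from the top picture:**
- **Position along the lane:** the trailing end is at x = -99.6 mm, against -100 mm when home. The leading end is at about +54 mm, against +55 mm at the stop face.
- **Centring:** the box is within about 1 mm of the middle of the rails.
- **Alignment:** its trailing end is turned 0.047 rad against 0.049 rad for the lane. The two side edges were partly hidden and gave 0.066 and 0.009 rad, which I put down to poor pixel picks.

The side picture agrees with the positions I predicted for a box that is home. The networks put the box at y = -203 mm from the top camera and -209 mm from the side camera, against an expected -207.5 mm, so those are roughly within their error. The vial, bottle, beaker, timer and marker positions they reported are unchanged within the same error.

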